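# Let a lemon into the food-waste caddy with its lever, and ease the lid shut

## Robot

A 6-joint arm with a two-finger parallel gripper is mounted at the origin on a cart in front of the work surface, level with it; the furniture and walls round the work are solid. World frame = base frame: x ahead of the robot, y to its left, z up, the work surface at z = 0. Lengths are in mm, angles in rad, forces in N, time in s.
With the tool pointing down it reaches from about 250 to 800 mm from the base axis. Payload 3.9 kg.
Tool frame: the origin (TCP) lies at the very end of the fingers, on their centre line; the grasp point (between the pads) lies 19 mm behind it; y points along the fingers, x is the direction in which the jaws open and shut, and the axes are right-handed (so a half turn about y gives the same grasp; the last joint's range is limited). The gripper opens to 85 mm and grips with 20 to 120 N. Pads are 22 mm wide; open, the fingers measure 114 mm over their backs; the gripper's body (76 mm by 85 mm) begins 54 mm behind the grasp point. The pads swing forward as they close: fully open they stand 13 mm farther back than shut.
Start: joints at [1.312, 0.26, -0.138, 1.173, 0, 1.571], TCP at [134.354, 507.508, 231.304] pointing down, gripper open.
Joint ranges: [-2.78, 2.78], [-0.83, 1.72], [-1.28, 1.37], [-1.9, 2.12], [-1.57, 1.48], [-3.14, 3.14]. Speed limits (rad/s): [2.57, 2.57, 3.14, 3.14, 3.14, 3.14].

## Interface

Orientations are given as a rotation vector (axis times angle).
In Python, from workcell import ctrl, sensors, read_camera, job gives the robot as it stands. Calls block until the motion is done:
- ctrl.reach(position, orientation): joint-space move of the TCP to a pose.
- ctrl.move_l(position, attitude=None, max_speed=150): straight line of the TCP; attitude=None keeps the orientation; max_speed is the mean speed in mm/s.
- ctrl.move_joints(angles): joint-space move.
- ctrl.gripper_open() and ctrl.grab(force=None): open the fingers fully, or close them until they stop; force is the grip in N (None keeps the last).
- ctrl.hold(seconds).
- ctrl.inverse_kinematics(position, orientation): joint angles nearest the present ones, or None.
- sensors.get_state(): the state.
- read_camera(name): name is "side" or "top"; returns a dict with "pixels" (384x512x3 uint8, red, green, blue), "fx", "fy", "cx", "cy" (pixels), "k1" (the pictures are not rectified: a ray, as slopes to the right and down, at radius r is drawn at 1 + k1 r^2 times it, then the intrinsics apply), "R" (3x3) and "t" (3): a world point X has camera coordinates R X + t. Camera axes: x right, y down, z forward; pixel columns grow to the right and rows downward; lengths in mm; the calibration is good to about 2 mm. A picture is of the moment at which its call begins. There is no depth.
A pose or a line that the arm cannot do raises ctrl.IKError and nothing moves.
- job.sign_off(): hands the job in, once; it reports no verdict.
The state is a dict: "t": time; "joint_positions": joint angles; "qvel": joint speeds; "effort": joint torques, N m; "tool_pos": TCP position; "tool_rot": TCP orientation; "ft_force": force on the tool from outside, world axes, zero at the start; "ft_torque": the same for the moment, N m; "width": opening from 0.0 (shut) to 1.0 (fully open).
Only numpy, scipy, OpenCV 4.12 (cv2) and the standard library are available. Lean on these libraries where they do the work, as an engineer would, in place of code of your own. Each camera call takes 0.05 s, during which the arm holds its last target.

## Task

Throw away the old lemon that waits on the side chute of the food-waste caddy: press the caddy's front lever all the way down with the fingertips so that the linked lid swings fully open and the lemon rolls in by itself. Then let the lever come up slowly under your fingers so that the lid is eased shut and never drops or slams, and leave the caddy closed. Work the lid by the lever only, do not touch the lid or the lemon, grasp nothing, and leave the other things on the range where they stand.

Things in the scene. Friction and masses are not known exactly. Their poses are not given: they have to be found in the camera images.
- caddy: Food-waste caddy, a steel box 180 x 170 mm and 210 mm high with a black lid, fixed to the range top. Origin: centre of its underside, on the range top. Its -x side is the front, with the lever; a sloping chute (94 mm wide, 37 deg) comes in through its +y side, centred at x = -20 mm, and reaches out to y = +195 mm and up to z = 240 mm. Inner floor 55 mm above the origin, inside 172 x 162 mm. The push rod that joins lever and lid is on its -y side.
- lever (a joint): Angle of the lever: 0 = up (lid shut), 0.40 rad = fully down against its stop (lid fully open). The pivot lies along the caddy's y axis, 78 mm in front of the caddy's origin (x = -78 mm) and 45 mm above it. It turns freely; the lid's weight alone brings it back up, at once if it is let go. Holding it takes about 2 to 12 N at the pad.
- lever_pad (a point): Centre of the top of the firm ribbed rubber tread on the lever: press here. The lever is a flat steel paddle 76 mm wide that reaches 113 mm out of the caddy's front. The point is 95 mm from the pivot along the paddle and 7.5 mm above its mid-plane, which tilts up 0.2 rad to the free end when up, down 0.2 rad when pressed: 71 mm above the range top up, 33 mm down.
- lid (a joint): Angle of the lid about its hinge on the caddy's far (+x) top edge: 0 = shut, 1.10 rad = fully open. It follows the lever, 2.75 times its angle. Closing at more than about 1.5 rad/s counts as dropping or slamming: give the closing two seconds or more.
- lid_front (a point): Middle of the lid's front edge, on its top face; it rises and goes back (away from the robot) as the lid opens. The lid is 186 x 176 x 8 mm, with a flap 70 mm deep hanging from its +y edge that shuts off the chute and holds the lemon back.
- lemon_chute: The old lemon, 73 x 53 x 53 mm, lying across the chute against the lid's flap at the start. Origin: on its underside in the middle as it was placed; x along its length. It rolls in about a second after the flap has risen.
- lemon_center (a point): Centre of the old lemon; about 180 mm above the range top at the start, 80 to 95 mm once it lies on the caddy's floor.
- lemon_loose: Another lemon, 77 x 51 x 52 mm, lying on the range top near the lever: not to be disturbed. Origin: underside.
- onion: Red onion, 64 x 67 x 71 mm, on the range top near the lever: not to be disturbed. Origin: underside.
- mug: Plain white mug with a handle, 88 x 127 x 95 mm, on the range's front left part: not to be disturbed. Origin: underside.
- spice_jar: Spice jar with a dark cap, 41 mm across, 105 mm high, on the range's front right part: not to be disturbed. Origin: underside.
There are look-alikes about, which are no part of the job. What is shaped like the lemon_chute but purple is not meant.

How it is judged (in metres and radians):
On the way, in this order (a step that is already met when the one before it is completed fails the run):
1. the lever is held down with the lid fully open until the lemon has rolled in (z of lemon_center in the frame of caddy below 0.11 m and x of lemon_center in the frame of caddy between -0.085 and 0.085 m and y of lemon_center in the frame of caddy between -0.08 and 0.08 m and value of joint lid above 1 rad), for 0.2 s.
2. the lid is down again (value of joint lid below 0.06 rad), for 0.2 s.
At the end, for the whole second after the job is handed in: The old lemon lies at rest inside the caddy (its centre within the walls and under 110 mm above the range top), the lid is shut (under 0.06 rad) and the lever up (under 0.03 rad) (z of lemon_center in the frame of caddy below 0.11 m and x of lemon_center in the frame of caddy between -0.085 and 0.085 m and y of lemon_center in the frame of caddy between -0.08 and 0.08 m and value of joint lid below 0.06 rad and value of joint lever below 0.03 rad and linear speed of lemon_chute below 0.03 m/s); the robot touches nothing.
It fails at once if the lid drops or slams (closes faster than 1.5 rad/s over its last 0.6 rad) (velocity of joint lid below -1.5 rad/s and value of joint lid below 0.6 rad).
It fails at once if the robot touches the old lemon (contact force between any of the fingers, the arm and lemon_chute above 0.3 N).
It fails at once if the robot touches the lid (contact force between any of the fingers, the arm and lid above 0.5 N).
It fails at once if another thing is moved by more than 25 mm, lifted or knocked over (distance of any of lemon_loose, onion, mug, spice_jar from where it was at the start of the episode above 0.025 m).
It also fails if it takes over 48 s, if anything falls off the work surface, if the arm or the gripper's body presses on something with over 40 N, if the wrist force passes 120 N, or if a joint passes its speed limit or range.

## Working session

There is one attempt and no reset: what is moved stays moved. The work goes in short steps, each a Python script; the robot and the scene stay as the last script left them, time stands still between calls to the robot, and variables do not carry over. Pictures are saved under pics/ and viewed, and the job is handed in when it is done.

```bash
ls; mkdir -p pics; python3 - <<'E'
from workcell import ctrl,sensors,read_camera
import cv2,json
for n in("side","top"):
    c=read_camera(n); cv2.imwrite(f"pics/{n}0.png",c["pixels"][:,:,::-1])
    print(n,{k:(v.tolist() if hasattr(v,'tolist') else v) for k,v in c.items() if k!="pixels"})
print(sensors.get_state())
E
```

```text
pics
side {'fx': 495.11274891601306, 'fy': 495.11274891601306, 'cx': 247.6964429123654, 'cy': 196.01892091874097, 'k1': -0.11719780750957907, 'R': [[-0.9973164072249563, -0.07280189181311243, 0.007737469117035712], [-0.046851965086714555, 0.5534474713813213, -0.831565264900558], [0.05625724173311814, -0.8296961979966242, -0.5553731554392309]], 't': [601.6675073038266, 247.22470837847894, 1286.9200633252633]}
top {'fx': 419.72190739541946, 'fy': 419.72190739541946, 'cx': 257.32131106486275, 'cy': 189.07833694757457, 'k1': -0.1344126131492561, 'R': [[-0.16825759546224894, -0.9857245909712434, -0.00603426249324675], [-0.9429960724865697, 0.16274119123024816, -0.29029934886572506], [0.28713722998623203, -0.04315478457291877, -0.9569168593583766]], 't': [-52.36654272676681, 660.5198693289157, 897.9745921311421]}
{'t': 0.1, 'joint_positions': array([ 1.31197777e+00,  2.60592304e-01, -1.39227299e-01,  1.17269738e+00,
        1.77052331e-05,  1.57082422e+00]), 'qvel': array([-6.99652652e-05, -1.62547572e-03,  2.86067813e-03, -4.53272105e-04,
        7.83806256e-04, -3.77295217e-05]), 'effort': array([ 8.24674225e-04, -4.06509197e+01,  2.54527706e+01,  1.01093051e-02,
        1.22441843e-04, -1.05373903e-05]), 'tool_pos': array([134.2076382 , 506.93112021, 230.56660836]), 'tool_rot': array([-1.32165857, -1.01543867,  1.01772925]), 'ft_force': array([-0.19295132, -0.9181693 ,  0.76917923]), 'ft_torque': array([-0.0138487 , -0.03383017, -0.02867359]), 'width': 0.9989887838377025}
```

View pics/side0.png

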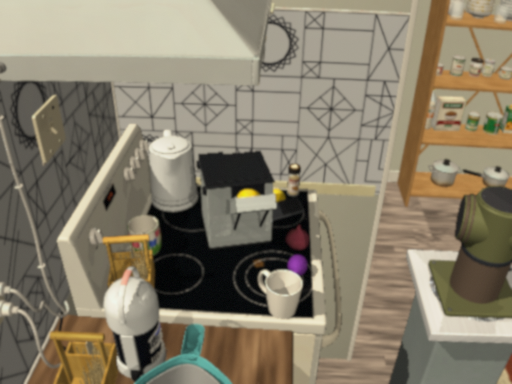

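View pics/top0.png

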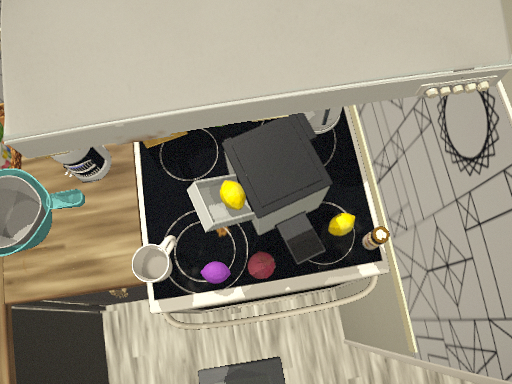

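```bash
python3 - <<'E'
import cv2
a=cv2.imread("pics/top0.png")[100:300,120:400]; cv2.imwrite("pics/top0z.png",cv2.resize(a,(784,560),interpolation=cv2.INTER_CUBIC))
a=cv2.imread("pics/side0.png")[120:330,130:340]; cv2.imwrite("pics/side0z.png",cv2.resize(a,(600,600),interpolation=cv2.INTER_CUBIC))
E
```

```text
(no output)
```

View pics/top0z.png

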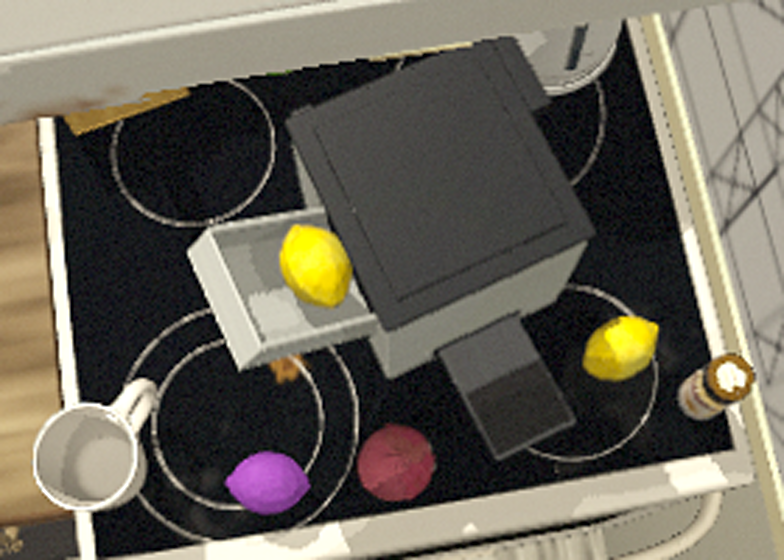

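View pics/side0z.png

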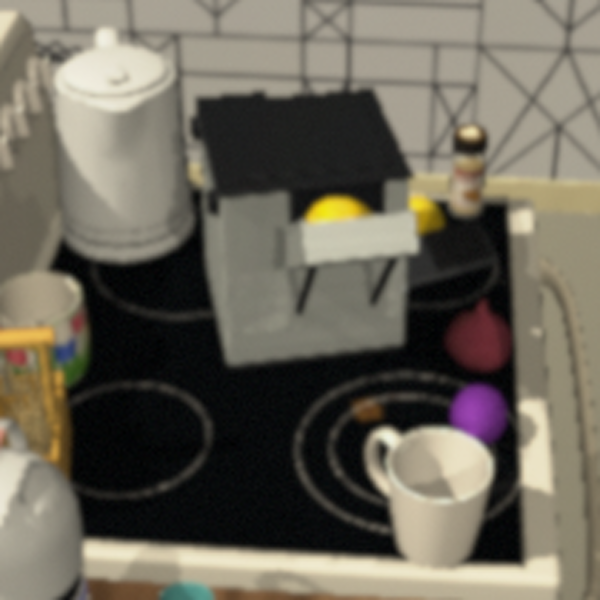

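```bash
cat > h.py <<'E'
import numpy as np,cv2
from workcell import ctrl,sensors,read_camera,job
def load():
    return {n:read_camera(n) for n in("side","top")}
def ray(c,p):
    K=np.array([[c["fx"],0,c["cx"]],[0,c["fy"],c["cy"]],[0,0,1.]])
    d=cv2.undistortPoints(np.array([[p]],float),K,np.array([c["k1"],0,0,0,0.])).ravel()
    R=np.array(c["R"]);t=np.array(c["t"])
    v=R.T@np.array([d[0],d[1],1]); return -R.T@t, v/np.linalg.norm(v)
def plane(c,p,z):
    o,v=ray(c,p); return o+v*(z-o[2])/v[2]
def tri(cs,ps,pt):
    o1,v1=ray(cs,ps);o2,v2=ray(cs if 0 else pt[0],pt[1])
    A=np.stack([v1,-v2],1);s=np.linalg.lstsq(A,o2-o1,rcond=None)[0]
    a,b=o1+s[0]*v1,o2+s[1]*v2
    return (a+b)/2,np.linalg.norm(a-b)
def proj(c,X):
    K=np.array([[c["fx"],0,c["cx"]],[0,c["fy"],c["cy"]],[0,0,1.]])
    return cv2.projectPoints(np.array([X],float),cv2.Rodrigues(np.array(c["R"]))[0],np.array(c["t"],float),K,np.array([c["k1"],0,0,0,0.]))[0].ravel()
E
python3 - <<'E'
from h import *
np.set_printoptions(precision=1,suppress=True)
C=load()
T=lambda u,v:(120+(u+.5)/2.8-.5,100+(v+.5)/2.8-.5)
S=lambda u,v:(130+(u+.5)/2.857-.5,120+(v+.5)/2.857-.5)
P={'lidF+y':((387,328),(410,175)),'lidF-y':((595,237),(374,93)),'lidB+y':((290,115),(210,193)),
'levTip-y':((575,412),(485,220)),'levTip+y':((500,460),(497,262)),'lemon':((315,265),(340,215)),
'onion':((397,463),(478,340)),'loose':((620,348),(425,213))}
for k,(a,b) in P.items(): print(k,*tri(C["side"],S(*b),(C["top"],T(*a))))
for k,a,z in(('lidF+y',(387,328),218),('lidF-y',(595,237),218),('lidB+y',(290,115),218),('lidB-y',(515,38),218),('onion',(397,463),35),('loose',(620,348),26),('jar',(730,378),105),('mug',(85,455),95),('tread root+y',(470,398),60),('tread root -y',(530,358),60),('tip+y',(500,460),75),('tip-y',(575,412),75),('surface edge',(620,490),0)): print(k,plane(C["top"],T(*a),z))
# colour centroids
for n in C:
    h=cv2.cvtColor(C[n]["pixels"],cv2.COLOR_RGB2HSV)
    for nm,lo,hi in(('yellow',(22,150,100),(34,255,255)),('red',(165,90,50),(180,255,200)),('purple',(130,120,60),(150,255,255))):
        m=cv2.inRange(h,lo,hi);N,l,s,c=cv2.connectedComponentsWithStats(m)
        for i in range(1,N):
            if s[i,4]>40: print(n,nm,s[i],c[i])
E
```

```text
lidF+y [ 547.9 -149.2  215.7] 0.6922954425635376
lidF-y [ 590.7 -315.1  210.7] 2.157215587786169
lidB+y [ 728.5 -103.9  214.3] 1.8876967942761518
levTip-y [ 474.4 -295.5   74.1] 16.784962601486423
levTip+y [ 454.7 -228.3   65.1] 1.1060551505787832
lemon [ 609.9 -104.4  196.9] 0.17684775489071497
onion [ 472.  -144.    27.6] 0.44770715554625923
loose [ 533.1 -354.1   39.4] 5.3856828540642265
lidF+y [ 547.8 -149.1  218. ]
lidF-y [ 589.7 -313.6  218. ]
lidB+y [ 725.9 -103.9  218. ]
lidB-y [ 761. -288.  218.]
onion [ 470.9 -143.8   35. ]
loose [ 538.2 -357.7   26. ]
jar [ 483.4 -424.1  105. ]
mug [512.2 108.4  95. ]
tread root+y [ 511.9 -213.9   60. ]
tread root -y [ 537.1 -271.2   60. ]
tip+y [ 454.2 -227.3   75. ]
tip-y [ 482.6 -296.9   75. ]
surface edge [ 416.8 -335.7    0. ]
side yellow [237 188  22   9 140] [247.  192.4]
side yellow [274 189  10  13  85] [278.5 194.3]
side yellow [ 77 335  26   3  47] [ 89.7 336.1]
side red [287 225  22  25 363] [297.8 238.6]
side purple [287 254  20  21 305] [297.1 263.4]
top yellow [220 180  26  30 575] [232.3 194.4]
top yellow [328 213  27  23 463] [341.3 223.8]
top red [247 251  29  28 500] [260.4 266.1]
top purple [200 261  31  23 491] [215.2 271.9]
```

```bash
cat >> h.py <<'E'
from scipy.spatial.transform import Rotation as Ro
YAW=0.25
def att(tilt,yaw=YAW,flip=False):
    # tool y: along fingers, pointing down, leaning forward (caddy +x) by tilt; tool x along caddy +-y
    f=np.array([np.cos(yaw),np.sin(yaw),0]); l=np.array([-np.sin(yaw),np.cos(yaw),0])
    y=np.sin(tilt)*f+np.array([0,0,-np.cos(tilt)]); x=-l if flip else l
    return Ro.from_matrix(np.stack([x,y,np.cross(x,y)],1)).as_rotvec()
PAD=np.array([494,-254.])
E
python3 - <<'E'
from h import *
np.set_printoptions(precision=3,suppress=True)
s=sensors.get_state(); print(Ro.from_rotvec(s["tool_rot"]).as_matrix())
c=read_camera("top"); print(-np.array(c["R"]).T@np.array(c["t"]))
for z in(450,600,750): print(plane(c,(300,105),z))
for fl in(0,1):
  for p in([340,-175,330],[*PAD,150],[*PAD,30]):
    for t in (0,.2): print(fl,t,p,ctrl.inverse_kinematics(p,att(t,flip=fl)))
E
```

```text
[[ 0.256 -0.    -0.967]
 [ 0.967 -0.001  0.256]
 [-0.001 -1.    -0.   ]]
[ 356.215 -120.361 1050.72 ]
[ 663.677 -238.574  450.   ]
[ 586.903 -209.056  600.   ]
[ 510.13  -179.538  750.   ]
0 0 [340, -175, 330] [-0.475 -0.014 -0.206  1.379  0.    -0.725]
0 0.2 [340, -175, 330] [-0.601 -0.122 -0.322  1.238  0.15  -0.841]
0 0 [np.float64(494.0), np.float64(-254.0), 150] [-0.475  0.357 -0.216  0.998  0.    -0.725]
0 0.2 [np.float64(494.0), np.float64(-254.0), 150] [-0.558  0.263 -0.378  0.791  0.144 -0.798]
0 0 [np.float64(494.0), np.float64(-254.0), 30] [-0.475  0.471 -0.387  0.713  0.    -0.725]
0 0.2 [np.float64(494.0), np.float64(-254.0), 30] [-0.558  0.395 -0.552  0.484  0.144 -0.798]
1 0 [340, -175, 330] [-0.475 -0.014 -0.206  1.379  0.     2.416]
1 0.2 [340, -175, 330] [-0.601 -0.122 -0.322  1.238  0.15   2.301]
1 0 [np.float64(494.0), np.float64(-254.0), 150] [-0.475  0.357 -0.216  0.998  0.     2.417]
1 0.2 [np.float64(494.0), np.float64(-254.0), 150] [-0.558  0.263 -0.378  0.791  0.144  2.344]
1 0 [np.float64(494.0), np.float64(-254.0), 30] [-0.475  0.471 -0.387  0.713  0.     2.417]
1 0.2 [np.float64(494.0), np.float64(-254.0), 30] [-0.558  0.395 -0.552  0.484  0.144  2.344]
```

```bash
python3 - <<'E'
from h import *
np.set_printoptions(precision=2,suppress=True)
ctrl.grab()
ctrl.move_l([105,396,330])
A=att(.15,flip=True)
ctrl.reach([340,-175,330],A)
ctrl.move_l([*PAD,140],A)
s=sensors.get_state();print(s["t"],s["tool_pos"],s["ft_force"],s["width"])
for n in("side","top"):
    c=read_camera(n);print(n,proj(c,s["tool_pos"]))
    cv2.imwrite(f"pics/{n}1.png",c["pixels"][:,:,::-1])
    x0,y0=(120,100) if n=="top" else (130,120)
    cv2.imwrite(f"pics/{n}1z.png",cv2.resize(c["pixels"][y0:y0+210,x0:x0+280,::-1],(784,588),interpolation=cv2.INTER_CUBIC))
E
```

```text
6.25 [ 494.02 -254.02  140.72] [ 0.62  0.32 -0.43] -0.00438229489021002
side [291.63 184.56]
top [309.36 240.4 ]
```

View pics/side1z.png

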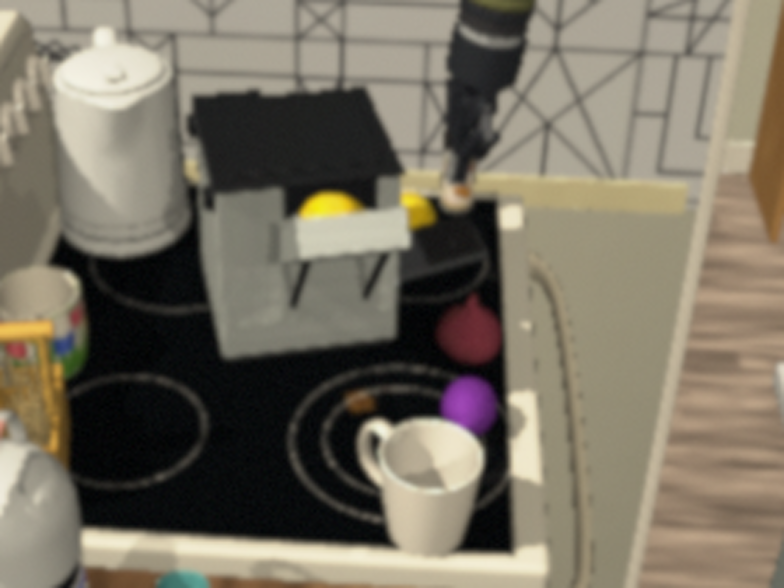

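View pics/top1z.png

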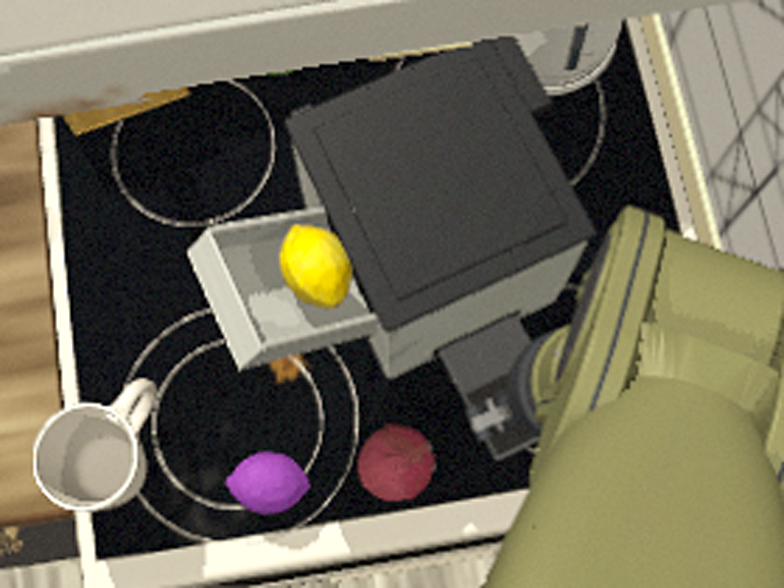

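```bash
python3 - <<'E'
from h import *
np.set_printoptions(precision=2,suppress=True)
A=att(.15,flip=True)
ctrl.move_l([*PAD,85],A,max_speed=60)
f0=sensors.get_state()["ft_force"]; print(f0)
for z in list(range(80,39,-5))+[38,36,35,34,33,32,31,30]:
    k=(71-z)/38; p=PAD-3*np.clip(k,0,1)*np.array([.97,.25])
    ctrl.move_l([*p,z],A,max_speed=25)
    s=sensors.get_state();print(z,round(s["t"],2),s["tool_pos"],s["ft_force"])
    if -0+abs(s["ft_force"]-f0)[2]>25: break
for n in("side","top"):
    c=read_camera(n)
    x0,y0=(120,100) if n=="top" else (130,120)
    cv2.imwrite(f"pics/{n}2z.png",cv2.resize(c["pixels"][y0:y0+210,x0:x0+280,::-1],(784,588),interpolation=cv2.INTER_CUBIC))
E
```

```text
[-0.51  0.55  0.  ]
80 7.77 [ 493.86 -253.89   79.85] [-0.19 -0.05 -0.56]
75 8.12 [ 493.8  -253.89   74.72] [ 0.48 -0.02  0.35]
70 8.47 [ 493.59 -254.38   70.64] [-3.18 -0.43  6.21]
65 8.82 [ 492.6  -254.68   65.65] [-3.68 -0.5   8.04]
60 9.17 [ 491.73 -254.85   60.43] [-5.2  -1.83  7.17]
55 9.52 [ 491.12 -255.01   55.29] [-5.2  -2.1   6.78]
50 9.87 [ 492.12 -254.58   50.1 ] [-0.59 -0.52  1.65]
45 10.22 [ 492.27 -254.59   45.35] [-3.28  0.18  6.14]
40 10.57 [ 492.33 -254.57   40.39] [-0.87  0.75  5.09]
38 10.82 [ 492.29 -254.54   38.41] [0.67 1.5  5.41]
36 11.07 [ 492.04 -254.65   36.34] [0.59 1.34 4.43]
35 11.32 [ 491.96 -254.72   35.34] [1.16 1.55 4.72]
34 11.57 [ 491.62 -254.87   34.19] [1.33 0.88 3.41]
33 11.82 [ 491.65 -254.88   33.79] [0.75 1.33 8.77]
32 12.07 [ 491.73 -254.88   33.66] [-2.32  2.46 14.85]
31 12.32 [ 491.78 -254.92   33.56] [-4.2   3.56 21.6 ]
30 12.57 [ 491.81 -254.94   33.45] [-8.08  4.55 31.14]
```

View pics/side2z.png

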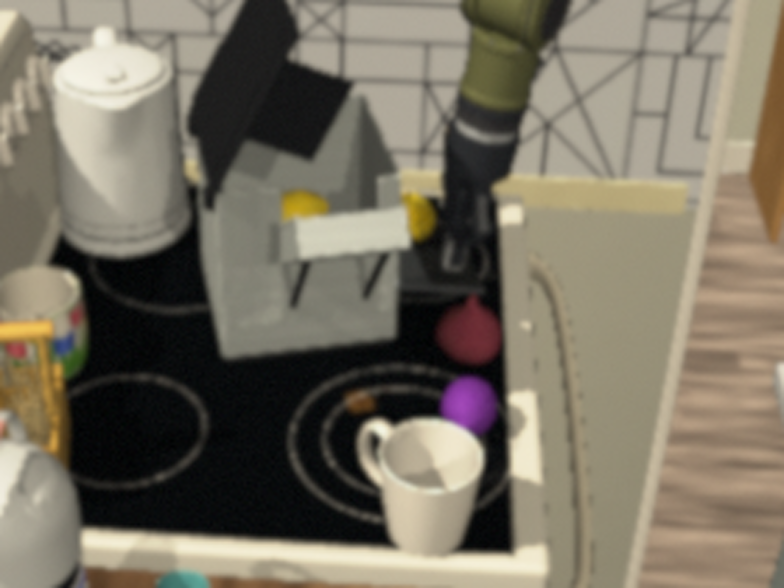

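View pics/top2z.png

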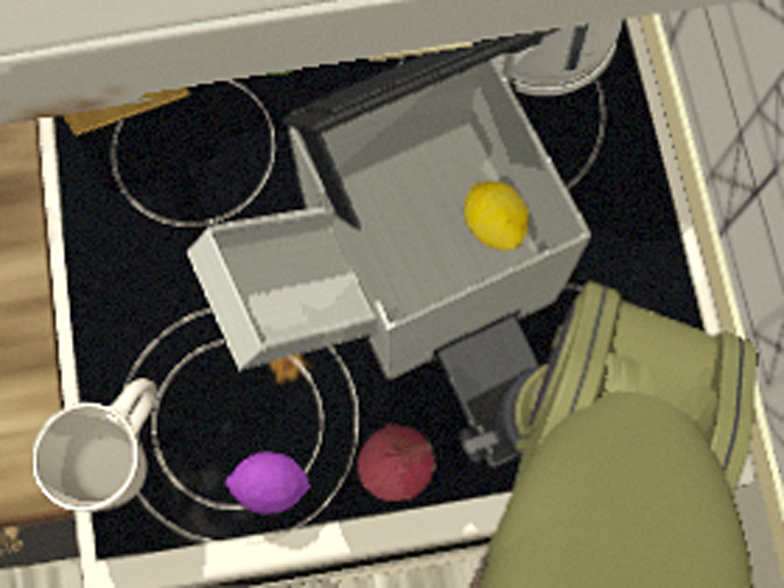

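```bash
python3 - <<'E'
from h import *
np.set_printoptions(precision=2,suppress=True)
A=att(.15,flip=True)
ctrl.hold(1.0)
c=read_camera("top");cv2.imwrite("pics/top3z.png",cv2.resize(c["pixels"][100:310,120:400,::-1],(784,588),interpolation=cv2.INTER_CUBIC))
E
```

```text
(no output)
```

View pics/top3z.png

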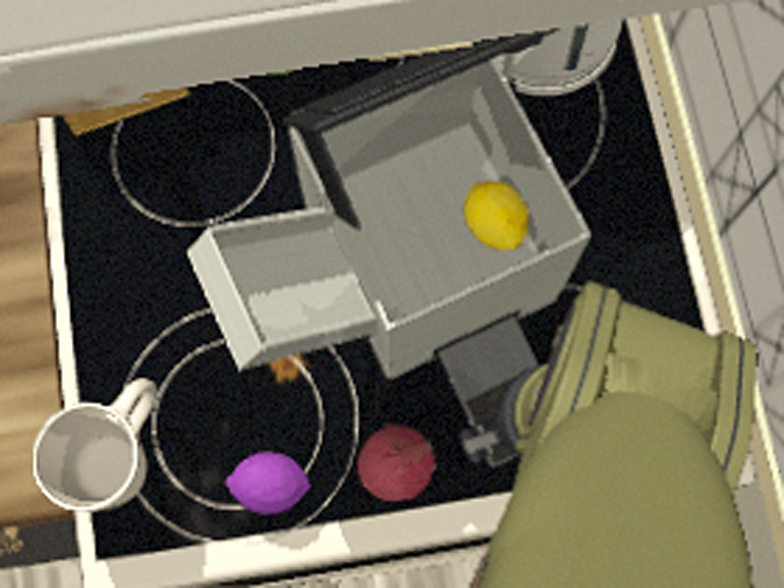

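```bash
python3 - <<'E'
from h import *
np.set_printoptions(precision=2,suppress=True)
A=att(.15,flip=True)
c=read_camera("top");p=plane(c,(120+497/2.8,100+215/2.8),85)-[656,-211,0]
print("lemon caddy xy",Ro.from_euler('z',-YAW).apply(p))
ctrl.move_l([*PAD,79],A,max_speed=8)
s=sensors.get_state();print(s["t"],s["tool_pos"],s["ft_force"])
ctrl.move_l([*PAD,140],A,max_speed=60)
ctrl.move_l([340,-175,330],A)
s=sensors.get_state();print(s["t"],s["tool_pos"],s["ft_force"])
for n in("side","top"):
    c=read_camera(n)
    x0,y0=(120,100) if n=="top" else (130,120)
    cv2.imwrite(f"pics/{n}4z.png",cv2.resize(c["pixels"][y0:y0+210,x0:x0+280,::-1],(784,588),interpolation=cv2.INTER_CUBIC))
E
```

```text
lemon caddy xy [ -9.41 -53.63  85.  ]
20.05 [ 494.   -254.02   79.  ] [-0.63  0.14  0.2 ]
23.0833 [ 340.05 -175.03  329.37] [-0.28  0.02 -0.09]
```

View pics/side4z.png

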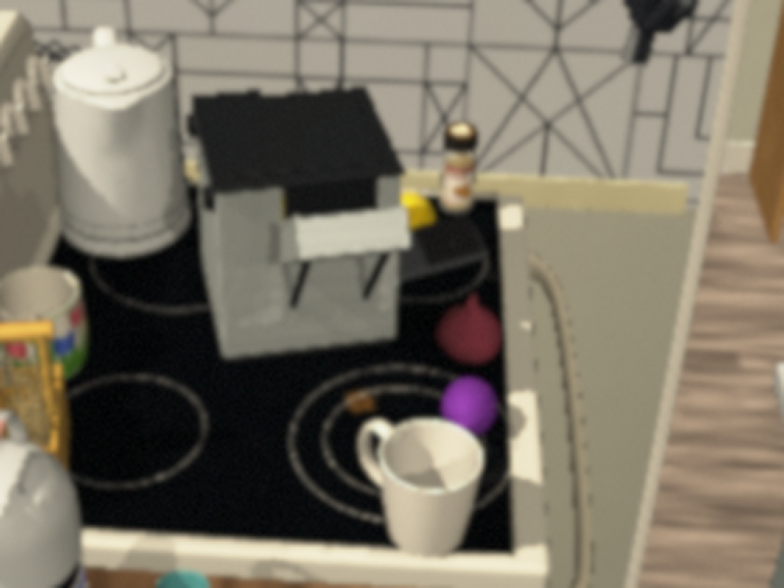

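View pics/top4z.png

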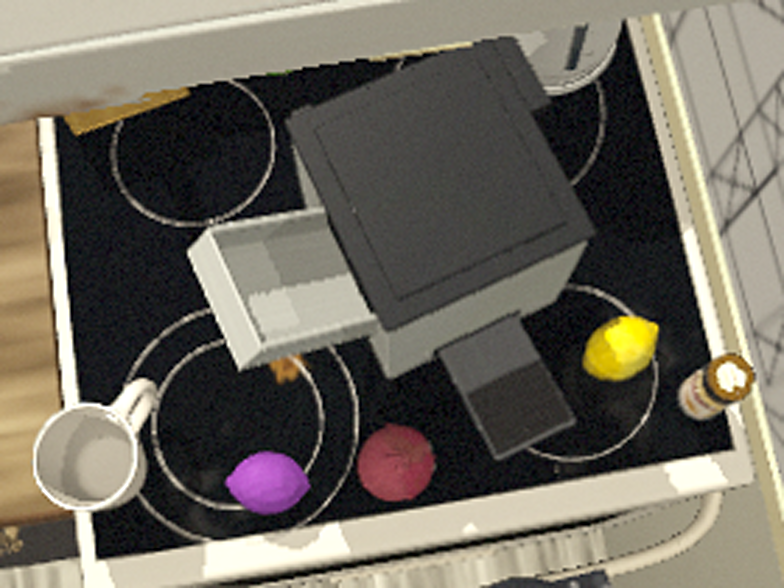

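The lid is back where it was at the start (front corners at (387,328) and (595,237) in the top zoom). The lever is up, the chute is empty, and the onion, loose lemon, mug and jar have not moved.

```bash
python3 -c "
from workcell import job
job.sign_off()"
```

```text
the job is handed in; nothing more can be done
```

The old lemon is in the caddy, the lid is shut, and I handed the job in at about 23 s of the 48 s. No verdict was reported.

- **Opening:** I pressed the lever down with the closed fingertips until it met its stop, at 33.5 mm with 31 N. The stated height is 33 mm. The lid stood fully open, and the lemon rolled in by itself.
- **Lemon:** Two pictures a second apart showed it still. I put it at about (-9, -54) mm from the caddy's centre, inside the walls. That position assumes a height of 85 mm, which I did not measure separately.
- **Closing:** I let the lever up in one line at 8 mm/s, taking about 6 s. The lid's speed was not measured directly. At that rate it is far below the slam limit.
- **Last pictures:** The lid and lever look exactly as they did at the start and the chute is empty. The onion, loose lemon, mug and jar are where they were. The arm was clear, with the force reading near zero.
- **Checks that disagreed:** My two-view match of the lever's -y corner missed by 17 mm, and the loose lemon's by 5 mm. The paddle's own edges gave a turn of about 0.34 to 0.39 rad, where the lid's edges gave 0.25 rad. I used the lid's value, and the fingers met the pad at the expected height of about 71 mm.

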